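# Nip a cable lug in the ratchet crimping press

### The arm

A 7-joint arm with a two-finger parallel gripper is mounted at the origin on the work surface. World frame = base frame: x ahead of the robot, y to its left, z up, the work surface at z = 0. Lengths are in mm, angles in rad, forces in N, time in s.
With the tool pointing down it reaches from about 425 to 975 mm from the base axis. Payload 16.7 kg.
Tool frame: the origin (TCP) lies at the very end of the fingers, on their centre line; the grasp point (between the pads) lies 19 mm behind it; z points along the fingers, y is the line along which they close (so a half turn about z gives the same grasp; the last joint's range is limited). The gripper opens to 85 mm and grips with 20 to 120 N. Pads are 22 mm wide; open, the fingers measure 114 mm over their backs; the gripper's body (76 mm by 85 mm) begins 54 mm behind the grasp point. The pads swing forward as they close: fully open they stand 13 mm farther back than shut.
Start: joints at [1.117, 0.426, 0.074, 1.606, -0.034, 1.111, -0.067], TCP at [201.894, -644.061, 231.302] pointing down, gripper open.
Joint ranges: [-2.85, 2.85], [-0.5, 2.14], [-1.23, 1.37], [0.21, 2.46], [-1.02, 4.16], [0.16, 2.05], [-2.73, 2.73]. Speed limits (rad/s): [1.89, 1.89, 2.39, 2.39, 3.01, 3.01, 3.01].

### API

Orientations are given as a unit quaternion [w, x, y, z].
In Python, from workcell import arm, vision gives the robot as it stands.
- The arm moves only by the shell command python3 -m pendant 'ROWS' [FORCE]. ROWS is JSON, one flat list of numbers, 7 for each row, row after row: the turn, a rotation vector about the tool's x, y, z in degrees, then the shift along the tool's x, y, z in m, then the opening, from 0 (shut) to 1 (fully open). In form: [rx, ry, rz, dx, dy, dz, gripper, rx, ry, rz, dx, dy, dz, gripper, ...]. A call has 1 to 5 rows; each row shifts and turns the commanded pose from where the row before left it, along the tool's axes as they then stand; what a row does not reach is not made up. A row lasts 1/12 s, in which the tool goes at most 41.7 mm and 7.16 degrees, less where a joint would pass 70% of its speed; a pose out of reach is approached as far as the arm can. A call with a gripper value outside its range is refused whole. The fingers move at their own pace and stop on an object; FORCE is the grip in N (left out, the last holds). Time passes only in rows, so rows that do not move let the fingers close. It gives the time, the measured TCP pose, the force, the opening and the grip force at its end, in the units of the state.
- arm.state(): the state, without advancing time (a new reading comes with each control period).
- vision.capture(name): name is "side" or "top"; returns the picture (400x640x3 uint8, red, green, blue); there is no depth.
- vision.camera_info(name): a dict with "vertical_fov" (degrees; the focal length in pixels is half the picture's height over the tangent of half this angle, whatever the lens; pixels are square), "cx", "cy" (the principal point, pixels), "world_to_cam" (4x4, takes a point from world to camera coordinates). Camera axes: x right, y up, looking along -z (the intrinsics and any distortion apply to the point x, -y, -z); pixel columns grow to the right and rows downward; lengths in mm; the calibration is good to about 2 mm. A picture is of the moment at which its call begins. camera_info takes no time and is no camera call.
- arm.hand_in(): hands the job in; it is judged then, once.
Trained networks look in the newest picture that a camera, given by its name, has taken for a name from the list of things; names that differ only in an ending like _2 or _b are one class to them, and where a whole thing is asked for, a point or a joint stands for the part that bears it (a point fixed in the world has none). Each returns a list of dicts, best first, with "score" (0 to 1); they miss things now and then, are a little off and sometimes report something else, mostly with a low value. They report only what shows in the picture. A call takes as long as a camera call.
- vision.recognise(camera, query): "bbox" ([left, top, right, bottom] in pixels, round what is visible of it).
- vision.cut_out(camera, query): "pixels" (400x640 bool, what is visible of it) and "bbox" ([left, top, right, bottom] in pixels, round what is visible of it).
- vision.landmark_of(camera, query): "centre" ([row, column] in pixels: a listed point, or the origin of a listed thing).
The state is a dict: "t": time; "joint_pos": joint angles; "joint_velocities": joint speeds; "effort": joint torques, N m; "eef_pos": TCP position; "eef_rot": TCP orientation; "contact_force": force on the tool from outside, world axes, zero at the start; "torque": the same for the moment, N m; "grip_width": opening from 0.0 (shut) to 1.0 (fully open); "grasp_force": force on a finger pad.
Only numpy, scipy, OpenCV 4.12 (cv2) and the standard library are available. Lean on these libraries where they do the work, as an engineer would, in place of code of your own. Each camera call takes 0.05 s, during which the arm holds its last target. There are 200 camera calls.

### The job

The crimping press was left partly closed with a fresh lug in its die: push the release paddle at the back of the ratchet down to its stop so that the handle springs fully up, and let the paddle rise again. Then press the handle down from fully open by exactly three clicks of the ratchet, never a fourth (it would crush the lug), and finish still pressing or gripping the handle there, so that the nipped lug stays put for the wire. Leave everything else on the bench where it lies.

Things in the scene. Friction and masses are not known exactly. Their poses are not given: they have to be found in the camera images.
- press: Small arbor-type crimping press fixed to the bench: cast frame, base 200 x 100 x 16 mm (x -118 to +82 mm), head top 148 mm high, ram and die with a copper lug at the front. Origin: on the bench, under the axis of the shaft (level, along y). -x is its front, over which the handle reaches out; +x its back, with the paddle; +y its left. Ratchet on the left side, handle on the right.
- shaft (a point): Point on the shaft's axis inside the handle's hub: 120 mm above the bench, 46 mm to the right (-y) of the press's origin. The handle turns about the line through it along the press's y.
- handle (a point): On the axis of the handle's black grip, 175 mm from shaft; turns with the handle. Straight handle in the plane y = -46 mm of the press: rod of 13 mm, then grip of 26 mm diameter from 109 to 220 mm off the shaft. It rises forward (-x) at 45 degrees when open. A spring pushes it up with 2 to 4 N at this point; resistance climbs by 2 to 3 N before each click, then falls suddenly.
- lever (a joint): Handle angle, rad: 0 fully open (45 degrees above level), grows as it is pressed down (angle above level = 0.785 - value), 0.95 at the lower stop. Clicks come every 0.19 rad, the first between 0.14 and 0.28: the ratchet is set differently on its shaft each time, so count by feel. The pawl holds the last click if let go. It starts at the first or second click.
- paddle (a point): Middle of the top face of the release paddle: dark steel plate 34 x 32 mm, 6 mm thick, 204 mm above the bench, 108 mm behind and 39 mm left of the press's origin. It is the tail of the pawl, hinged like a pedal 60 mm further forward. Pushed down it moves 15 mm to its stop against 7 to 14 N, frees the ratchet, and springs back when let go.
- release (a joint): Angle of the release paddle, rad: about 0 at rest with the pawl between two teeth, up to 0.09 as the pawl rides over a tooth, 0.25 pressed down to its stop.
- tooth3 (a point): Crest of the third tooth of the steel ratchet segment (59 mm from the shaft's axis, 10 mm thick, left of the press, teeth 11 degrees apart). It moves over the top to the front (-x) as the handle is pressed. The pawl's tip rests on the segment straight above the shaft (x = 0 of the press). A click comes as a crest passes it: third click made at x = -1 mm or less.
- tooth4 (a point): Crest of the fourth tooth, the next one behind tooth3. It must stay short of the pawl's tip (x above 0 in the press's frame).
- terminal_jar: Bystander: clear jar with a white cap, 48 mm diameter, 52 mm high. Origin under its centre.
- screwdriver: Bystander: screwdriver lying flat, 170 mm, black handle. Origin under its middle.
- solder_reel: Bystander: grey reel of solder, 54 mm diameter, 35 mm high. Origin under its centre.
- multimeter: Bystander: black multimeter lying on its back, 150 x 75 x 36 mm, 46 mm at its dial. Origin under its centre.
- circuit_board: Bystander: green circuit board, 100 x 70 mm, 18 mm high with its parts. Origin under its centre.
- helping_hands: Bystander: soldering helper with a steel foot 85 x 60 mm and a cross bar 150 mm long (y) at a height of 78 mm. Origin under its foot's centre.
- lug_tray: Bystander: black open tray with four compartments, 110 x 80 x 28 mm. Origin under its centre.

How it is judged (in metres and radians):
On the way, in this order (a step that is already met when the one before it is completed fails the run):
1. the release paddle is pressed down to its stop (value of joint release above 0.22 rad), for 0.1 s.
2. the handle has sprung fully open and the paddle has risen again (value of joint lever below 0.04 rad and value of joint release below 0.1 rad), for 0.2 s.
At the end, for the whole second after the job is handed in: Three clicks made and no fourth: the crest of tooth3 lies at least 1 mm beyond the pawl's tip and that of tooth4 has not reached it; the paddle is up (joint below 0.1); the fingers press or grip the handle with more than 1 N (x of tooth3 in the frame of press below -0.001 m and x of tooth4 in the frame of press above 0 m and value of joint release below 0.1 rad and contact force between the fingers and lever above 1 N); the arm keeps its last pose, push and grip.
It fails at once if the fourth click is made: the lug is crushed (x of tooth4 in the frame of press below -0.001 m).
It fails at once if a bystander is moved by more than 30 mm (distance of any of terminal_jar, screwdriver, solder_reel, multimeter, circuit_board, helping_hands, lug_tray from where it was at the start of the episode above 0.03 m).
It also fails if it takes over 70 s, if anything falls off the work surface, if the arm or the gripper's body presses on something with over 40 N, if the wrist force passes 120 N, or if a joint passes its speed limit or range.

## Working session

There is one attempt and no reset: what is moved stays moved. The work goes in short steps, Python scripts to look and compute and a shell command to move; the robot and the scene stay as the last step left them, time stands still between calls to the robot, and variables do not carry over. Pictures are saved under pics/ and viewed, at most 10 in all, crops included, and the job is handed in when it is done.

```bash
mkdir -p pics; ls
python3 - <<'E'
from workcell import arm, vision
import cv2,numpy as np
s=arm.state();print({k:np.round(v,3).tolist() for k,v in s.items()})
for c in("side","top"):
    im=vision.capture(c);cv2.imwrite(f"pics/{c}0.png",im[:,:,::-1])
    i=vision.camera_info(c);print(c,{k:np.round(v,3).tolist() if not isinstance(v,str) else v for k,v in i.items()})
    for q in("press","shaft","handle","paddle","tooth3","tooth4"):
        r=vision.landmark_of(c,q);print(c,q,[(np.round(a["centre"],1).tolist(),round(a["score"],2)) for a in r[:2]])
E
```

```text
pics
{'t': 0.0, 'joint_pos': [1.118, 0.427, 0.074, 1.607, -0.034, 1.111, -0.067], 'joint_velocities': [-0.0, 0.0, 0.001, -0.001, -0.001, -0.0, 0.0], 'effort': [-0.002, -94.983, 3.76, -46.353, 0.019, 0.01, -0.0], 'eef_pos': [201.753, -643.711, 230.627], 'eef_rot': [-0.001, 0.988, 0.151, -0.0], 'contact_force': [-0.496, -0.54, 0.119], 'torque': [0.028, 0.066, 0.001], 'grasp_force': 0.0, 'grip_width': 0.996}
side {'vertical_fov': 55.41, 'cx': 318.274, 'cy': 196.137, 'world_to_cam': [[-0.67, -0.742, 0.012, 362.196], [0.418, -0.363, 0.833, -376.244], [-0.614, 0.563, 0.554, -872.391], [0.0, 0.0, 0.0, 1.0]]}
side press [([235.6, 316.8], 0.91)]
side shaft [([198.5, 321.4], 0.63)]
side handle [([193.3, 374.4], 0.82)]
side paddle [([184.2, 278.2], 0.52), ([197.6, 403.7], 0.4)]
side tooth3 [([200.9, 306.8], 0.91), ([196.8, 309.2], 0.62)]
side tooth4 [([200.9, 306.8], 0.91), ([196.8, 309.2], 0.62)]
top {'vertical_fov': 45.434, 'cx': 316.029, 'cy': 198.405, 'world_to_cam': [[0.003, -1.0, 0.007, -21.982], [0.996, 0.004, 0.085, -548.974], [-0.085, 0.007, 0.996, -1506.059], [0.0, 0.0, 0.0, 1.0]]}
top press [([192.9, 314.8], 0.87), ([164.2, 197.6], 0.2)]
top shaft [([182.7, 329.1], 0.58)]
top handle [([230.7, 355.3], 0.77)]
top paddle [([156.4, 285.0], 0.57)]
top tooth3 [([191.6, 299.4], 0.62), ([188.9, 304.7], 0.47)]
top tooth4 [([191.6, 299.4], 0.62), ([188.9, 304.7], 0.47)]
```

View pics/side0.png

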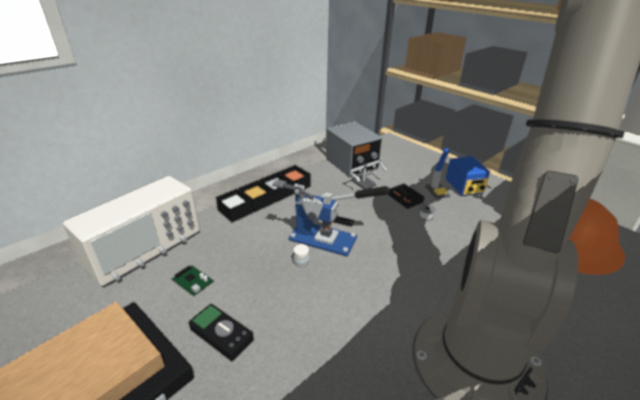

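View pics/top0.png

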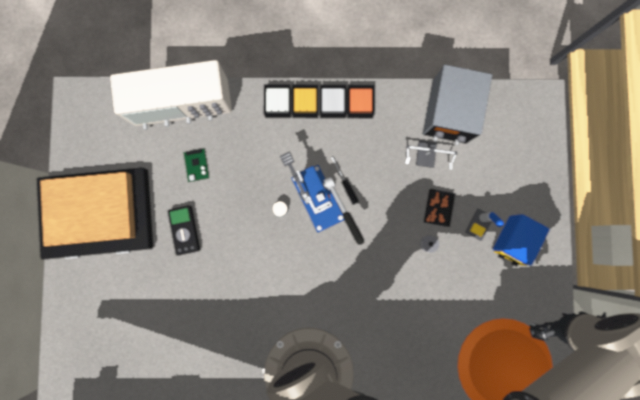

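The side view shows the press around (320,215), with the handle grip at (372,192) and the paddle at (285,185). In the top view the press is at (318,198), the grip at (352,228), the paddle at (287,158) and the screwdriver at (345,185). Next I'll fit the press pose.

```bash
cat > h.py <<'E'
from workcell import arm, vision
import numpy as np, cv2
from scipy.optimize import least_squares
from scipy.spatial.transform import Rotation as R
def proj(c,P):
    i=vision.camera_info(c);f=200/np.tan(np.radians(i["vertical_fov"])/2)
    q=np.array(i["world_to_cam"])@np.r_[P,1]
    return np.array([i["cy"]-f*q[1]/-q[2], i["cx"]+f*q[0]/-q[2]])
def loc(n,l):
    if n=="handle": a=np.pi/4-l; return np.array([-175*np.cos(a),-46,120+175*np.sin(a)])
    return np.array({"press":[0,0,0],"shaft":[0,-46,120],"paddle":[108,39,204]}[n],float)
def w(p,L): c,s=np.cos(p[2]),np.sin(p[2]); return np.array([p[0]+c*L[0]-s*L[1],p[1]+s*L[0]+c*L[1],L[2]])
E
cat > fit.py <<'E'
from h import *
obs=[]
for c in("side","top"):
    for k in range(4):
        vision.capture(c)
        for q in("press","shaft","handle","paddle"):
            r=vision.landmark_of(c,q)
            if r and r[0]["score"]>.4: obs.append((c,q,np.array(r[0]["centre"])))
fun=lambda p:np.concatenate([proj(c,w(p,loc(q,p[3])))-o for c,q,o in obs])
best=min((least_squares(fun,[560,-20,y,.3],loss="soft_l1") for y in np.arange(-3,3.2,1)),key=lambda r:r.cost)
p=best.x;print("p",p.round(3),"cost",best.cost)
for c in("side","top"):
    for q in("press","shaft","handle","paddle"):
        e=[proj(c,w(p,loc(q,p[3])))-o for cc,qq,o in obs if (cc,qq)==(c,q)]
        print(c,q,len(e),np.mean(e,0).round(1) if e else None)
for q in("shaft","handle","paddle"):print(q,w(p,loc(q,p[3])).round(1))
E
python3 fit.py
```

```text
Traceback (most recent call last):
  File "fit.py", line 10, in <module>
    best=min((least_squares(fun,[560,-20,y,.3],loss="soft_l1") for y in np.arange(-3,3.2,1)),key=lambda r:r.cost)
  File "fit.py", line 10, in <genexpr>
    best=min((least_squares(fun,[560,-20,y,.3],loss="soft_l1") for y in np.arange(-3,3.2,1)),key=lambda r:r.cost)
              ~~~~~~~~~~~~~^^^^^^^^^^^^^^^^^^^^^^^^^^^^^^^^^^^
  File "fit.py", line 9, in <lambda>
    fun=lambda p:np.concatenate([proj(c,w(p,loc(q,p[3])))-o for c,q,o in obs])
                                 ~~~~^^^^^^^^^^^^^^^^^^^^
  File "h.py", line 6, in proj
    i=vision.camera_info(c);f=200/np.tan(np.radians(i["vertical_fov"])/2)
ValueError: time passes only in moves, steps and waits
```

```bash
python3 - <<'E'
s=open('h.py').read()
s=s.replace('def proj(c,P):\n    i=vision.camera_info(c);','I={c:vision.camera_info(c) for c in("side","top")}\ndef proj(c,P):\n    i=I[c];')
open('h.py','w').write(s)
s=open('fit.py').read().replace("range(4)","range(2)")
open('fit.py','w').write(s)
E
python3 fit.py
```

```text
p [ 5.69358e+02 -1.51240e+01  4.70000e-01  3.74000e-01] cost 372.06719586366296
side press 2 [ 1.4 -0.2]
side shaft 2 [-0.8 -0.1]
side handle 2 [-1.2  0.2]
side paddle 2 [-0.1 -1.3]
top press 2 [13.8 58.6]
top shaft 2 [ 7.5 64.1]
top handle 2 [23.4  9.8]
top paddle 2 [0.  0.2]
shaft [590.2 -56.1 120. ]
handle [ 447.2 -128.8  190. ]
paddle [648.   68.6 204. ]
```

```bash
python3 - <<'E'
s=open('fit.py').read().replace('"soft_l1"','"cauchy"').replace('np.mean(e,0).round(1) if e else None','np.round(e,1).tolist()')
open('fit.py','w').write(s)
E
python3 fit.py
```

```text
p [ 5.69608e+02 -1.70840e+01  4.24000e-01  3.67000e-01] cost 21.643845311260574
side press 2 [[-0.7, -1.2], [0.8, 0.0]]
side shaft 1 [[-4.0, 0.4]]
side handle 2 [[0.2, 1.4], [-1.8, 2.8]]
side paddle 2 [[-2.0, 0.4], [-99.7, 88.0]]
top press 2 [[0.4, -0.5], [0.3, 2.5]]
top shaft 2 [[-1.2, -2.2], [-1.3, -2.7]]
top handle 2 [[0.1, 0.1], [-0.1, -2.2]]
top paddle 2 [[1.0, 4.4], [-0.6, -0.1]]
shaft [588.5 -59.  120. ]
handle [ 442.8 -124.8  191.1]
paddle [652.   62.9 204. ]
```

```bash
sed -i 's/range(2)/range(3)/' fit.py; python3 fit.py
python3 - <<'E'
from workcell import arm
s=arm.state();print(s["t"],s["eef_pos"],s["eef_rot"])
E
```

```text
p [ 5.71152e+02 -1.47880e+01  4.45000e-01  3.95000e-01] cost 25.2460616255894
side press 3 [[-1.6, -3.3], [1.5, -3.4], [1.3, -0.7]]
side shaft 3 [[-3.5, 0.2], [1.4, -0.3], [-2.2, -1.9]]
side handle 3 [[0.5, 0.8], [-0.5, -1.7], [-2.9, 0.3]]
side paddle 3 [[1.9, 0.6], [-0.6, 2.0], [-1.7, 0.0]]
top press 3 [[0.9, 0.1], [-0.4, -1.3], [0.4, -1.2]]
top shaft 2 [[-1.5, -4.3], [-3.7, -3.5]]
top handle 3 [[0.9, -2.7], [2.9, 1.0], [-2.2, 0.3]]
top paddle 3 [[0.4, 0.0], [0.3, 1.6], [-1.3, 3.3]]
shaft [591.  -56.3 120. ]
handle [ 444.9 -126.   186.6]
paddle [651.8  66.9 204. ]
6.2 [ 201.87717028 -644.03274272  231.29926648] [-5.94119424e-05  9.88491802e-01  1.51274428e-01  1.79609168e-05]
```

```bash
python3 -m pendant '[0,0,0,0,0,-0.033,0,0,0,0,0,0,-0.033,0,0,0,0,0,0,-0.034,0]' 40
python3 -m pendant '[0,0,0,0.0214,-0.0181,0,0,0,0,0,0.0214,-0.0181,0,0,0,0,0,0.0214,-0.0181,0,0,0,0,0,0.0214,-0.0181,0,0,0,0,0,0.0214,-0.0181,0,0]'
python3 -m pendant '[0,0,0,0.0214,-0.0181,0,0,0,0,0,0.0214,-0.0181,0,0,0,0,0,0.0214,-0.0181,0,0,0,0,0,0.0214,-0.0181,0,0,0,0,0,0.0214,-0.0181,0,0]'
python3 -m pendant '[0,0,0,0.0214,-0.0181,0,0,0,0,0,0.0214,-0.0181,0,0,0,0,0,0.0214,-0.0181,0,0,0,0,0,0.0214,-0.0181,0,0,0,0,0,0.0214,-0.0181,0,0]'
python3 -m pendant '[0,0,0,0.0214,-0.0181,0,0,0,0,0,0.0214,-0.0181,0,0,0,0,0,0.0214,-0.0181,0,0,0,0,0,0.0214,-0.0181,0,0,0,0,0,0.0214,-0.0181,0,0]'
```

```text
t: 6.45
eef_pos: [201.7, -643.7, 332.1]
eef_rot: [-0.001, 0.988, 0.151, -0.0]
contact_force: [0.5, -0.0, -0.1]
grip_width: 0.604
grasp_force: 0.0
t: 6.87
eef_pos: [277.4, -524.5, 331.4]
eef_rot: [0.0, 0.988, 0.151, 0.0]
contact_force: [0.7, -0.7, -0.5]
grip_width: -0.0
grasp_force: 0.0
t: 7.28
eef_pos: [352.5, -406.1, 331.5]
eef_rot: [0.0, 0.988, 0.151, 0.0]
contact_force: [-0.1, -0.3, -0.6]
grip_width: -0.003
grasp_force: 0.0
t: 7.7
eef_pos: [427.5, -287.8, 331.6]
eef_rot: [0.0, 0.989, 0.151, 0.0]
contact_force: [1.0, 0.2, 0.2]
grip_width: 0.001
grasp_force: 0.0
t: 8.12
eef_pos: [502.6, -169.4, 331.6]
eef_rot: [0.0, 0.989, 0.151, 0.0]
contact_force: [0.5, 0.5, 0.1]
grip_width: -0.0
grasp_force: 0.0
```

```bash
python3 -m pendant '[0,0,0,0.0214,-0.0181,0,0,0,0,0,0.0214,-0.0181,0,0,0,0,0,0.0214,-0.0181,0,0,0,0,0,0.0214,-0.0181,0,0,0,0,0,0.0214,-0.0181,0,0]' >/dev/null
python3 -m pendant '[0,0,0,0.0214,-0.0181,0,0,0,0,0,0.0214,-0.0181,0,0,0,0,0,0.0214,-0.0181,0,0,0,0,0,0.0214,-0.0181,0,0,0,0,0,0.0214,-0.0181,0,0]'
python3 -m pendant '[0,0,-4,0,0,0.02,0,0,0,-4,0,0,0.02,0,0,0,0,0,0,0.02,0,0,0,0,0,0,0.02,0,0,0,0,0,0,0.01,0]'
python3 - <<'E'
from h import *
for c in("side","top"):
    im=vision.capture(c)
    r=vision.landmark_of(c,"paddle");print(c,r[:1])
    print("tcp",proj(c,arm.state()["eef_pos"]),"paddle model",proj(c,[651.8,66,204]))
    a=(80,240) if c=="top" else (100,220)
    cv2.imwrite(f"pics/{c}1.png",cv2.resize(im[a[0]:a[0]+160,a[1]:a[1]+160],None,fx=3.7,fy=3.7,interpolation=cv2.INTER_CUBIC)[:,:,::-1])
E
```

```text
t: 8.95
eef_pos: [652.7, 67.2, 331.4]
eef_rot: [0.0, 0.989, 0.151, 0.0]
contact_force: [0.1, -0.4, -0.4]
grip_width: 0.001
grasp_force: 0.0
t: 9.37
eef_pos: [651.3, 65.8, 238.9]
eef_rot: [-0.0, 0.976, 0.22, -0.001]
contact_force: [0.4, 0.3, -0.3]
grip_width: -0.002
grasp_force: 0.0
side [{'centre': [182.8, 278.7], 'score': 0.54}]
tcp [171.31328614 276.82451502] paddle model [181.80766105 277.26469749]
top []
tcp [154.25983221 285.4505658 ] paddle model [156.87327241 286.27170144]
```

View pics/side1.png

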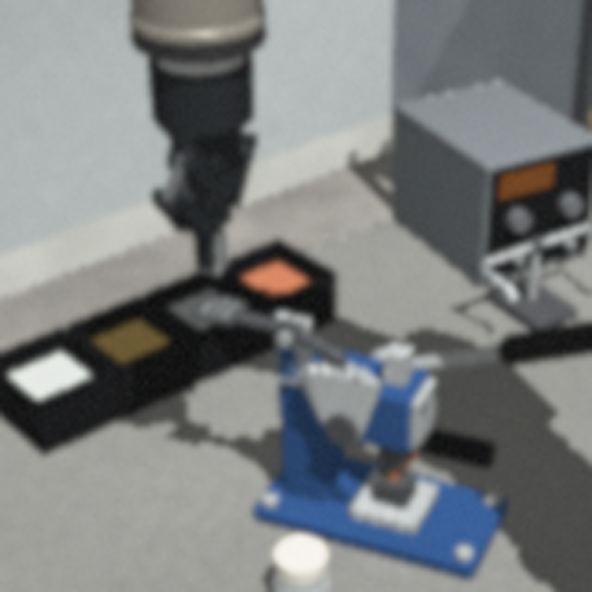

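The crop shows the fingertips at (208,270), directly above the grey paddle plate at (210,308), so I can press down.

```bash
python3 -m pendant '[0,0,0,0,0,0.01,0,0,0,0,0,0,0.01,0,0,0,0,0,0,0.008,0]'
for i in 1; do python3 -m pendant '[0,0,0,0,0,0.008,0]'; python3 -m pendant '[0,0,0,0,0,0.005,0]';python3 -m pendant '[0,0,0,0,0,0.004,0]';python3 -m pendant '[0,0,0,0,0,0.003,0]'; done
```

```text
t: 9.82
eef_pos: [652.1, 66.0, 212.7]
eef_rot: [0.0, 0.976, 0.22, 0.0]
contact_force: [0.5, 0.3, -0.6]
grip_width: -0.0
grasp_force: 0.0
t: 9.9
eef_pos: [652.0, 66.0, 204.5]
eef_rot: [-0.0, 0.976, 0.22, -0.0]
contact_force: [3.7, 1.3, 10.0]
grip_width: 0.001
grasp_force: 6.5
t: 9.98
eef_pos: [652.5, 66.3, 199.8]
eef_rot: [-0.0, 0.976, 0.22, 0.0]
contact_force: [0.2, 1.1, 7.9]
grip_width: 0.001
grasp_force: 4.0
t: 10.07
eef_pos: [652.6, 66.3, 196.2]
eef_rot: [-0.0, 0.976, 0.22, 0.001]
contact_force: [-0.3, 0.2, 9.0]
grip_width: -0.001
grasp_force: 4.4
t: 10.15
eef_pos: [652.6, 66.3, 193.4]
eef_rot: [-0.0, 0.976, 0.22, 0.001]
contact_force: [-1.0, -0.3, 9.3]
grip_width: -0.004
grasp_force: 4.5
```

```bash
python3 -m pendant '[0,0,0,0,0,0.002,0]'; python3 -m pendant '[0,0,0,0,0,0.002,0]';python3 -m pendant '[0,0,0,0,0,0.001,0]';python3 -m pendant '[0,0,0,0,0,0.001,0]'; python3 -m pendant '[0,0,0,0,0,0,0]'
```

```text
t: 10.23
eef_pos: [652.6, 66.3, 191.4]
eef_rot: [-0.0, 0.976, 0.22, 0.001]
contact_force: [-2.2, -0.3, 10.0]
grip_width: -0.0
grasp_force: 4.6
t: 10.32
eef_pos: [652.5, 66.3, 189.6]
eef_rot: [0.0, 0.976, 0.22, 0.001]
contact_force: [-1.9, -0.0, 9.4]
grip_width: -0.0
grasp_force: 4.6
t: 10.4
eef_pos: [652.6, 66.2, 189.1]
eef_rot: [0.0, 0.976, 0.22, 0.001]
contact_force: [-6.3, -1.0, 24.9]
grip_width: 0.0
grasp_force: 10.8
t: 10.48
eef_pos: [652.6, 66.2, 188.8]
eef_rot: [0.0, 0.976, 0.22, 0.001]
contact_force: [-10.0, -3.8, 32.5]
grip_width: -0.002
grasp_force: 14.7
t: 10.57
eef_pos: [652.6, 66.2, 189.0]
eef_rot: [0.0, 0.976, 0.22, 0.001]
contact_force: [-6.9, -2.0, 23.9]
grip_width: -0.003
grasp_force: 10.8
```

The paddle is on its stop. I'll hold there, then rise and look.

```bash
python3 -m pendant '[0,0,0,0,0,0,0,0,0,0,0,0,0,0,0,0,0,0,0,0,0,0,0,0,0,0,0,0,0,0,0,0,0,0,0]'
python3 -m pendant '[0,0,0,0,0,-0.02,0,0,0,0,0,0,-0.03,0,0,0,0,0,0,-0.035,0,0,0,0,0,0,-0.035,0,0,0,0,0,0,-0.03,0]'
python3 - <<'E'
from h import *
p=[570.4,-15.7,.445]
for c in("side","top"):
    im=vision.capture(c)
    r=vision.landmark_of(c,"handle");print(c,[(x["centre"],x["score"]) for x in r[:2]], "open",proj(c,w(p,loc("handle",0))),"closed",proj(c,w(p,loc("handle",.38))))
    a=(80,240) if c=="top" else (100,220)
    cv2.imwrite(f"pics/{c}2.png",cv2.resize(im[a[0]:a[0]+160,a[1]:a[1]+200],None,fx=3.7,fy=3.7,interpolation=cv2.INTER_CUBIC)[:,:,::-1])
q="tip45",w(p,loc("handle",0));print(q)
E
```

```text
t: 10.98
eef_pos: [652.6, 66.2, 189.1]
eef_rot: [0.0, 0.976, 0.22, 0.001]
contact_force: [-7.5, -1.2, 24.3]
grip_width: -0.001
grasp_force: 10.9
t: 11.4
eef_pos: [652.1, 66.2, 339.3]
eef_rot: [-0.0, 0.976, 0.22, 0.0]
contact_force: [1.4, 0.6, 0.6]
grip_width: 0.001
grasp_force: 0.0
side [([173.6, 363.1], 0.96)] open [172.81200534 362.43990445] closed [191.61890426 373.19528567]
top [([218.9, 349.4], 0.73), ([177.5, 341.7], 0.5)] open [217.40217581 349.58959059] closed [230.07780011 353.75849176]
('tip45', array([ 478.5086911 , -110.48653569,  243.74368671]))
```

View pics/side2.png

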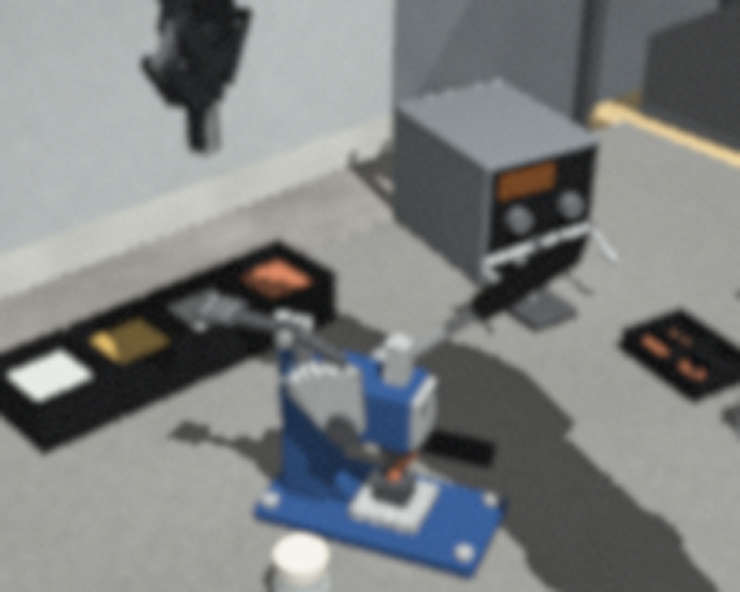

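View pics/top2.png

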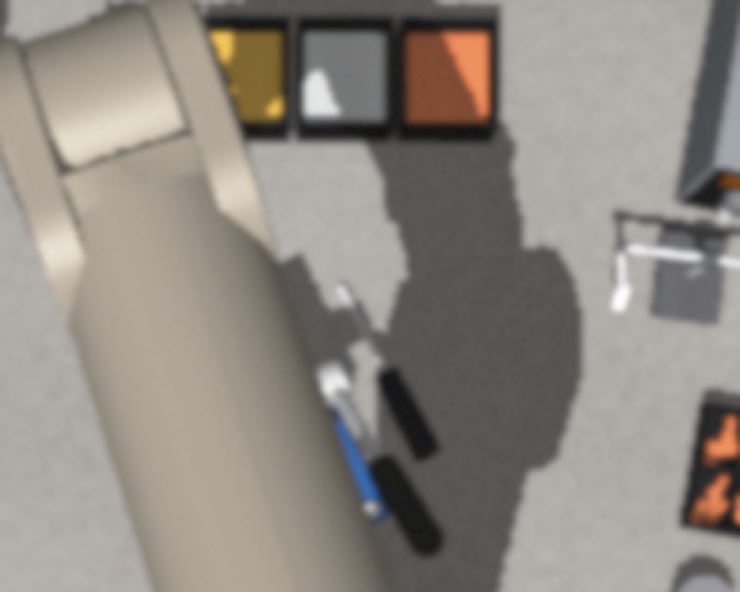

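The side crop shows the handle fully up, with the grip at (530,280) on the model's open position, and the paddle raised again. Now I'll go above the grip with the fingers slightly parted to straddle it.

```bash
python3 -m pendant '[0,0,0,-0.0212,0.0085,0,0.2,0,0,0,-0.0212,0.0085,0,0.2,0,0,0,-0.0212,0.0085,0,0.2,0,0,0,-0.0212,0.0085,0,0.2,0,0,0,-0.0212,0.0085,0,0.2]' >/dev/null
python3 -m pendant '[0,0,0,-0.0212,0.0085,0,0.2,0,0,0,-0.0212,0.0085,0,0.2,0,0,0,-0.0212,0.0085,0,0.2,0,0,0,-0.0212,0.0085,0,0.2,0,0,0,-0.0212,0.0085,0,0.2]'
python3 -m pendant '[0,0,0,0,0,0.02,0.2,0,0,0,0,0,0.02,0.2,0,0,0,0,0,0.02,0.2,0,0,0,0,0,0.007,0.2,0,0,0,0,0,0,0.2]'
python3 - <<'E'
from h import *
p=[570.4,-15.7,.445]
for c in("side","top"):
    im=vision.capture(c)
    r=vision.landmark_of(c,"handle");print(c,[(x["centre"],x["score"]) for x in r[:2]], "open",proj(c,w(p,loc("handle",0))),"tcp",proj(c,arm.state()["eef_pos"]))
    a=(140,290) if c=="top" else (100,290)
    cv2.imwrite(f"pics/{c}3.png",cv2.resize(im[a[0]:a[0]+110,a[1]:a[1]+130],None,fx=5,fy=5,interpolation=cv2.INTER_CUBIC)[:,:,::-1])
E
```

```text
t: 12.43
eef_pos: [495.6, -102.5, 335.7]
eef_rot: [-0.0, 0.976, 0.22, -0.001]
contact_force: [0.8, -0.1, 0.0]
grip_width: 0.2
grasp_force: 0.0
t: 12.85
eef_pos: [495.7, -101.5, 267.9]
eef_rot: [-0.001, 0.976, 0.22, -0.002]
contact_force: [0.0, -0.0, -0.9]
grip_width: 0.2
grasp_force: 0.0
side [([174.6, 363.5], 0.74)] open [172.81200534 362.43990445] tcp [163.25301739 356.19186898]
top [] open [217.40217581 349.58959059] tcp [209.81277786 347.03960909]
```

View pics/side3.png

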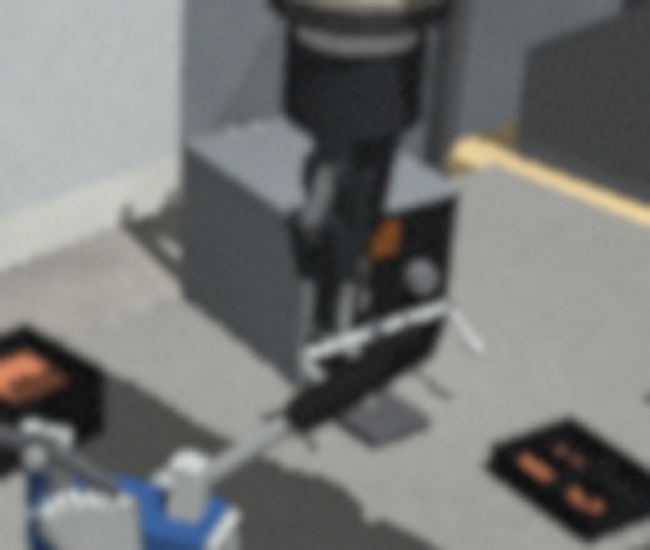

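View pics/top3.png

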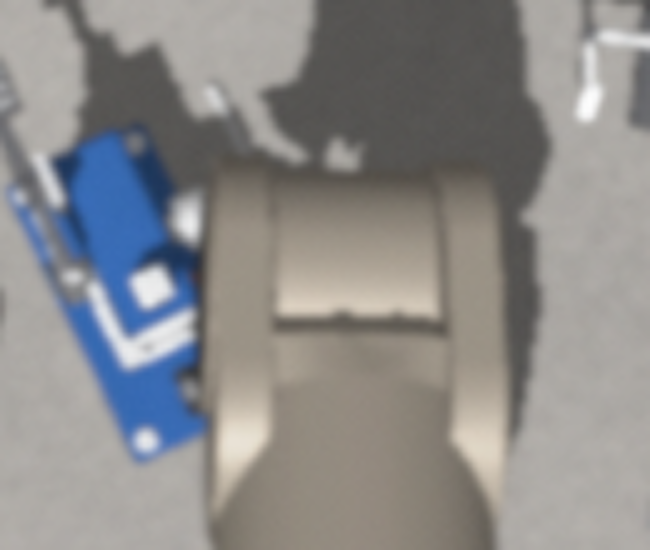

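The side crop shows the fingertips at (331,316), just above the middle of the black grip, which runs from (295,415) to (440,330). The top view is blocked by the arm. I'll descend to contact, reading the force in small steps.

```bash
f(){ grep -E 't:|eef_pos|contact_f' | tr '\n' ' '; echo; }
python3 -m pendant '[0,0,0,0,0,0.006,0.2,0,0,0,0,0,0.004,0.2]'|f
python3 -m pendant '[0,0,0,0,0,0.003,0.2]'|f
python3 -m pendant '[0,0,0,0,0,0.003,0.2]'|f
python3 -m pendant '[0,0,0,0,0,0.002,0.2]'|f
python3 -m pendant '[0,0,0,0,0,0.002,0.2]'|f
python3 -m pendant '[0,0,0,0,0,0.002,0.2]'|f
```

```text
t: 13.22 eef_pos: [497.3, -101.7, 260.4] eef_rot: [0.0, 0.976, 0.22, 0.0] contact_force: [-0.4, -0.3, -0.6] 
t: 13.3 eef_pos: [497.0, -101.6, 257.0] eef_rot: [0.0, 0.976, 0.22, 0.0] contact_force: [-0.0, 0.2, 0.7] 
t: 13.38 eef_pos: [497.0, -101.6, 254.0] eef_rot: [-0.0, 0.976, 0.22, -0.0] contact_force: [-0.1, 0.6, -0.1] 
t: 13.47 eef_pos: [496.9, -101.6, 251.9] eef_rot: [-0.0, 0.976, 0.22, -0.0] contact_force: [0.1, 0.0, 0.3] 
t: 13.55 eef_pos: [497.0, -101.6, 250.1] eef_rot: [-0.0, 0.976, 0.22, -0.0] contact_force: [-0.4, 0.5, 0.6] 
t: 13.63 eef_pos: [497.1, -101.6, 248.2] eef_rot: [-0.0, 0.976, 0.22, 0.0] contact_force: [0.6, 0.2, 0.6]
```

```bash
f(){ grep -E 't:|eef_pos|contact_f' | grep -v rot| tr '\n' ' '; echo; }
python3 -m pendant '[0,0,0,0,0,0.002,0.2]'|f
python3 -m pendant '[0,0,0,0,0,0.002,0.2]'|f
python3 -m pendant '[0,0,0,-0.002,0,0.002,0.2]'|f
python3 -m pendant '[0,0,0,-0.002,0,0.002,0.2]'|f
python3 -m pendant '[0,0,0,-0.002,0,0.002,0.2]'|f
python3 -m pendant '[0,0,0,-0.002,0,0.002,0.2]'|f
python3 -m pendant '[0,0,0,-0.002,0,0.002,0.2]'|f
```

```text
t: 13.72 eef_pos: [497.1, -101.6, 246.2] contact_force: [0.6, 0.4, 0.0] 
t: 13.8 eef_pos: [497.1, -101.6, 244.2] contact_force: [-0.7, 0.7, -0.0] 
t: 13.88 eef_pos: [495.8, -102.3, 242.4] contact_force: [2.1, 1.2, 3.4] 
t: 13.97 eef_pos: [493.9, -103.2, 240.5] contact_force: [1.7, 1.0, 3.2] 
t: 14.05 eef_pos: [492.0, -104.1, 238.6] contact_force: [3.1, 1.7, 4.6] 
t: 14.13 eef_pos: [490.3, -104.9, 236.7] contact_force: [3.7, 2.7, 6.4] 
t: 14.22 eef_pos: [488.6, -105.7, 234.8] contact_force: [3.2, 2.2, 6.8]
```

```bash
f(){ grep -E 't:|eef_pos|contact_f' | grep -v rot| tr '\n' ' '; echo; }
python3 -m pendant '[0,0,0,-0.002,0,0.0023,0.2]'|f
python3 -m pendant '[0,0,0,-0.002,0,0.0023,0.2]'|f
python3 -m pendant '[0,0,0,-0.002,0,0.0023,0.2]'|f
python3 -m pendant '[0,0,0,-0.002,0,0.0023,0.2]'|f
python3 -m pendant '[0,0,0,-0.002,0,0.0023,0.2]'|f
python3 -m pendant '[0,0,0,-0.0018,0,0.0023,0.2]'|f
python3 -m pendant '[0,0,0,-0.0018,0,0.0023,0.2]'|f
python3 -m pendant '[0,0,0,-0.0018,0,0.0024,0.2]'|f
python3 -m pendant '[0,0,0,-0.0018,0,0.0024,0.2]'|f
python3 -m pendant '[0,0,0,-0.0018,0,0.0024,0.2]'|f
```

```text
t: 14.3 eef_pos: [486.9, -106.6, 232.6] contact_force: [3.0, 3.0, 8.2] 
t: 14.38 eef_pos: [485.3, -107.7, 230.3] contact_force: [5.9, 0.9, 8.9] 
t: 14.47 eef_pos: [483.5, -108.6, 228.1] contact_force: [4.1, 0.6, 6.5] 
t: 14.55 eef_pos: [481.5, -109.6, 225.7] contact_force: [3.2, -0.3, 5.0] 
t: 14.63 eef_pos: [479.3, -110.5, 223.1] contact_force: [2.4, -1.6, 1.5] 
t: 14.72 eef_pos: [477.3, -111.3, 220.5] contact_force: [3.7, -1.5, 1.8] 
t: 14.8 eef_pos: [475.8, -112.1, 218.2] contact_force: [3.9, -1.3, 3.9] 
t: 14.88 eef_pos: [474.2, -112.8, 215.8] contact_force: [4.0, -1.2, 3.9] 
t: 14.97 eef_pos: [472.8, -113.4, 213.5] contact_force: [4.9, -0.8, 6.2] 
t: 15.05 eef_pos: [471.4, -114.2, 211.2] contact_force: [5.2, -0.7, 7.4]
```

The first click came at z≈225, lever ≈0.16–0.18. Now on to the second.

```bash
f(){ grep -E 't:|eef_pos|contact_f' | grep -v rot| tr '\n' ' '; echo; }
python3 -m pendant '[0,0,0,-0.0016,0,0.0024,0.2]'|f
python3 -m pendant '[0,0,0,-0.0016,0,0.0024,0.2]'|f
python3 -m pendant '[0,0,0,-0.0016,0,0.0024,0.2]'|f
python3 -m pendant '[0,0,0,-0.0016,0,0.0024,0.2]'|f
python3 -m pendant '[0,0,0,-0.0016,0,0.0024,0.2]'|f
python3 -m pendant '[0,0,0,-0.0014,0,0.0024,0.2]'|f
python3 -m pendant '[0,0,0,-0.0014,0,0.0024,0.2]'|f
python3 -m pendant '[0,0,0,-0.0014,0,0.0024,0.2]'|f
python3 -m pendant '[0,0,0,-0.0014,0,0.0024,0.2]'|f
python3 -m pendant '[0,0,0,-0.0013,0,0.0025,0.2]'|f
```

```text
t: 15.13 eef_pos: [470.0, -114.8, 208.9] contact_force: [5.9, -0.4, 7.3] 
t: 15.22 eef_pos: [468.6, -115.5, 206.6] contact_force: [6.2, 0.3, 7.7] 
t: 15.3 eef_pos: [467.3, -116.1, 204.2] contact_force: [6.3, 0.9, 7.6] 
t: 15.38 eef_pos: [465.8, -116.8, 201.7] contact_force: [7.7, 0.4, 5.2] 
t: 15.47 eef_pos: [464.3, -117.5, 199.2] contact_force: [6.7, 0.4, 4.0] 
t: 15.55 eef_pos: [462.7, -118.2, 196.6] contact_force: [2.8, -1.3, 1.6] 
t: 15.63 eef_pos: [461.0, -118.8, 194.0] contact_force: [3.7, -0.3, 3.0] 
t: 15.72 eef_pos: [459.8, -119.3, 191.6] contact_force: [4.8, -0.8, 3.6] 
t: 15.8 eef_pos: [458.6, -120.0, 189.3] contact_force: [4.1, -1.7, 5.3] 
t: 15.88 eef_pos: [457.6, -120.5, 186.9] contact_force: [5.0, -0.3, 6.4]
```

The second click came at z≈197. The third should be near z≈167.

```bash
f(){ grep -E 't:|eef_pos|contact_f' | grep -v rot| tr '\n' ' '; echo; }
python3 -m pendant '[0,0,0,-0.0012,0,0.0025,0.2]'|f
python3 -m pendant '[0,0,0,-0.0012,0,0.0025,0.2]'|f
python3 -m pendant '[0,0,0,-0.0012,0,0.0025,0.2]'|f
python3 -m pendant '[0,0,0,-0.001,0,0.0025,0.2]'|f
python3 -m pendant '[0,0,0,-0.001,0,0.0025,0.2]'|f
python3 -m pendant '[0,0,0,-0.001,0,0.0025,0.2]'|f
python3 -m pendant '[0,0,0,-0.0009,0,0.0025,0.2]'|f
python3 -m pendant '[0,0,0,-0.0009,0,0.0025,0.2]'|f
python3 -m pendant '[0,0,0,-0.0008,0,0.002,0.2]'|f
```

```text
t: 15.97 eef_pos: [456.8, -121.0, 184.5] contact_force: [5.5, 0.2, 6.5] 
t: 16.05 eef_pos: [455.8, -121.4, 182.1] contact_force: [5.5, 0.4, 7.8] 
t: 16.13 eef_pos: [454.9, -121.9, 179.7] contact_force: [7.2, 0.7, 6.6] 
t: 16.22 eef_pos: [454.1, -122.3, 177.3] contact_force: [6.4, 0.5, 8.1] 
t: 16.3 eef_pos: [453.2, -122.7, 174.7] contact_force: [5.3, 1.0, 5.4] 
t: 16.38 eef_pos: [452.2, -123.1, 172.2] contact_force: [7.1, 0.2, 5.9] 
t: 16.47 eef_pos: [451.1, -123.6, 169.5] contact_force: [6.6, -0.5, 4.3] 
t: 16.55 eef_pos: [450.0, -124.1, 166.9] contact_force: [3.8, -2.1, 3.0] 
t: 16.63 eef_pos: [449.0, -124.4, 164.7] contact_force: [5.0, -0.3, 4.8]
```

The third click came at z≈167, evenly spaced. I'll go about 9 mm further, well short of the fourth at ≈136, then check.

```bash
f(){ grep -E 't:|eef_pos|contact_f' | grep -v rot| tr '\n' ' '; echo; }
python3 -m pendant '[0,0,0,-0.0008,0,0.0025,0.2]'|f
python3 -m pendant '[0,0,0,-0.0007,0,0.0025,0.2]'|f
python3 -m pendant '[0,0,0,-0.0007,0,0.0025,0.2]'|f
python3 -m pendant '[0,0,0,-0.0005,0,0.0015,0.2]'|f
python3 -m pendant '[0,0,0,0,0,0,0.2,0,0,0,0,0,0,0.2,0,0,0,0,0,0,0.2]'
python3 - <<'E'
from h import *
p=np.array([570.4,-15.7,.445])
print(arm.state()["t"])
im=vision.capture("side")
ob=[]
for k in range(3):
    if k: vision.capture("side")
    r=vision.landmark_of("side","handle");ob+=[x["centre"] for x in r[:1] if x["score"]>.4]
print(ob)
o=np.median(ob,0)
L=np.linspace(0,.95,191);e=[np.linalg.norm(proj("side",w(p,loc("handle",l)))-o) for l in L];print("lever",L[np.argmin(e)],min(e))
cv2.imwrite("pics/side4.png",cv2.resize(im[130:260,260:420],None,fx=4.6,fy=4.6,interpolation=cv2.INTER_CUBIC)[:,:,::-1])
E
```

```text
t: 16.72 eef_pos: [448.5, -124.7, 162.4] contact_force: [5.1, 0.9, 4.0] 
t: 16.8 eef_pos: [447.9, -125.0, 159.8] contact_force: [5.4, 0.0, 5.2] 
t: 16.88 eef_pos: [447.5, -125.3, 157.4] contact_force: [6.2, 1.2, 8.2] 
t: 16.97 eef_pos: [447.2, -125.5, 156.0] contact_force: [6.2, 0.4, 7.4] 
t: 17.22
eef_pos: [447.0, -125.6, 156.0]
eef_rot: [0.0, 0.976, 0.22, 0.0]
contact_force: [4.5, -0.8, 5.6]
grip_width: 0.202
grasp_force: 3.6
17.2167
[[205.8, 374.6], [206.8, 374.8], [206.5, 375.3]]
lever 0.675 1.1214989156205963
```

View pics/side4.png

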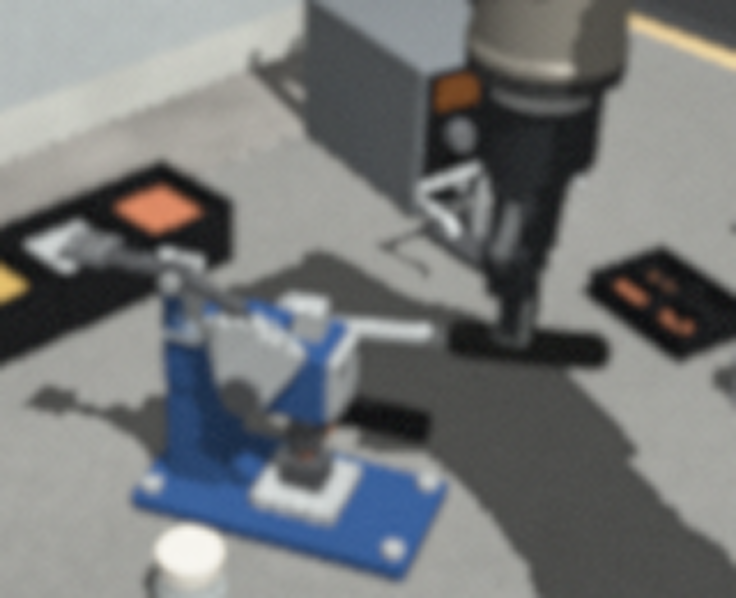

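The crop shows the handle at about 7° above level, with the fingertips at (515,335) pressing the grip with about 7 N. Vision puts the lever at ≈0.67, between the third click (≈0.56) and the fourth (≈0.75), and the paddle is up.

```bash
python3 -c "
from workcell import arm
print(arm.hand_in())"
```

```text
the job is handed in; nothing more can be done
None
```

I released the press, pressed the handle down exactly three clicks by feel and handed the job in with the fingers still pressing the grip at about 7 N; the hand-in returned no verdict.

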